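Centre-mark a batch of turned handle blanks

TASK

Lay all the turned wooden blanks from the blue-edged tray into the notches of the marking jig, one to a notch and each with its end up against the aluminium fence, then with the whole batch lying in place push the red plunger fully down to its stop for a moment to mark the ends, and let it spring back. Then take the blanks out and lay them all in the green sloping rack, leaving the mallet, gouge and yellow tin where they are.

Things in the scene. Friction and masses are not known exactly. Their poses are not given: they have to be found in the camera images.
- blank0: turned wooden round, 36 mm diameter, 130 mm long, about 0.1 kg, a thin darker band near each end; rolls freely. Origin on its axis at mid length, own x along its axis (both ends alike). May be absent (None): three or four of the four are there
- blank1: turned wooden round, 36 mm diameter, 130 mm long, about 0.1 kg, a thin darker band near each end; rolls freely. Origin on its axis at mid length, own x along its axis (both ends alike). May be absent (None): three or four of the four are there
- blank2: turned wooden round, 36 mm diameter, 130 mm long, about 0.1 kg, a thin darker band near each end; rolls freely. Origin on its axis at mid length, own x along its axis (both ends alike). May be absent (None): three or four of the four are there
- blank3: turned wooden round, 36 mm diameter, 130 mm long, about 0.1 kg, a thin darker band near each end; rolls freely. Origin on its axis at mid length, own x along its axis (both ends alike). May be absent (None): three or four of the four are there
- infeed: fixed tray 304 mm (own x) by 166 mm (y), grey floor 6 mm above the bench, left or right of the jig (the rack on the other side). Blue slats along y, 16 mm wide, tops 14 mm above the bench, at x = -144, -72, 0, 72, 144 mm make four lanes in which the blanks lie along y; side edges at y = +-80 mm, tops 20 mm. Origin under its centre, z up
- jig: fixed jig on a plywood base 12 mm thick, x -72 to 83 mm, y +-145 mm. Two wooden bearers 16 mm thick across it at x = -42 and 42 mm (open between, room to grip; tops 38 mm high) have four V notches at y = -111, -37, 37, 111 mm; a blank in one lies along x, its axis 43.5 mm above the bench. Origin on the bench under the middle of the notches, x towards the fence, z up
- fence (a point): middle of the near face of the jig's aluminium fence, at jig x = 65 mm, 74 mm above the bench (its top edge), 290 mm wide, brass bushes in its face. A blank touching it has its middle at jig x = 0; the marking pins in it reach up to 10 mm. A green block (top 85 mm above the bench) behind it holds the plunger
- plunger_top (a point): top centre of the red mushroom head of the spring plunger, 48 mm diameter, at jig x = 108.5 mm, y = 0, 132 mm above the bench when up; it moves straight down
- plunger (a joint): travel of the plunger in m: 0 up, 0.018 at its stop; the spring takes 3 N to start and 11 N at the stop and returns it
- rack: fixed green rack 260 mm (own x) by 166 mm (y), floor sloping 4 degrees down to own -x (16 mm above the bench in the middle, 8 mm at x = -120, 24 mm at 120). End stops: inner faces x = +-120 mm, tops 36 (low end) and 34 mm; sides at y = +-80 mm, tops 42 mm. A blank laid along y rolls down to the low end or the blank before it; four fit. Origin under its centre, z up
- mallet: bystander: carver's mallet standing on its head, 84 mm wide, 218 mm high, origin under its centre
- gouge: bystander: gouge with wooden handle lying on the bench, 180 mm long
- tin: bystander: yellow tin, 70 mm diameter, 90 mm high, origin under its centre
Things that resemble listed ones, but are neither listed nor needed, are in the scene too. Leave any pink or purple look-alike of the blank2 alone.

How it is judged:
On the way, in this order (a step that is already met when the one before it is completed fails the run):
1. every blank lies in a notch of the jig, its end at the fence, with the plunger up (x of blank0 in the frame of jig between -0.01 and 0.006 m and y of blank0 in the frame of jig between -0.13 and 0.13 m and z of blank0 in the frame of jig between 0.038 and 0.0475 m and angle between the x axis of each of blank0, blank1, blank2, blank3 and the x axis of jig, either way round below 0.08 rad and x of blank1 in the frame of jig between -0.01 and 0.006 m and y of blank1 in the frame of jig between -0.13 and 0.13 m and z of blank1 in the frame of jig between 0.038 and 0.0475 m and x of blank2 in the frame of jig between -0.01 and 0.006 m and y of blank2 in the frame of jig between -0.13 and 0.13 m and z of blank2 in the frame of jig between 0.038 and 0.0475 m and x of blank3 in the frame of jig between -0.01 and 0.006 m and y of blank3 in the frame of jig between -0.13 and 0.13 m and z of blank3 in the frame of jig between 0.038 and 0.0475 m and value of joint plunger below 0.004 m), for 0.2 s.
2. the plunger is pushed down to its stop while every blank lies in its notch (x of blank0 in the frame of jig between -0.01 and 0.006 m and y of blank0 in the frame of jig between -0.13 and 0.13 m and z of blank0 in the frame of jig between 0.038 and 0.0475 m and angle between the x axis of each of blank0, blank1, blank2, blank3 and the x axis of jig, either way round below 0.08 rad and x of blank1 in the frame of jig between -0.01 and 0.006 m and y of blank1 in the frame of jig between -0.13 and 0.13 m and z of blank1 in the frame of jig between 0.038 and 0.0475 m and x of blank2 in the frame of jig between -0.01 and 0.006 m and y of blank2 in the frame of jig between -0.13 and 0.13 m and z of blank2 in the frame of jig between 0.038 and 0.0475 m and x of blank3 in the frame of jig between -0.01 and 0.006 m and y of blank3 in the frame of jig between -0.13 and 0.13 m and z of blank3 in the frame of jig between 0.038 and 0.0475 m and value of joint plunger above 0.016 m), for 0.2 s.
3. the plunger has sprung back up (value of joint plunger below 0.003 m), for 0.2 s.
At the end, for the whole second after the job is handed in: every blank at rest on the floor of the green rack (none on top of another), plunger up (under 3 mm). Before that: all seated in notches (4 mm in height, 0.08 rad) within 10 mm of the fence when the plunger was pushed beyond 16 mm (x of blank0 in the frame of rack between -0.118 and 0.118 m and y of blank0 in the frame of rack between -0.03 and 0.03 m and z of blank0 in the frame of rack between 0.018 and 0.052 m and linear speed of each of blank0, blank1, blank2, blank3 below 0.02 m/s and x of blank1 in the frame of rack between -0.118 and 0.118 m and y of blank1 in the frame of rack between -0.03 and 0.03 m and z of blank1 in the frame of rack between 0.018 and 0.052 m and x of blank2 in the frame of rack between -0.118 and 0.118 m and y of blank2 in the frame of rack between -0.03 and 0.03 m and z of blank2 in the frame of rack between 0.018 and 0.052 m and x of blank3 in the frame of rack between -0.118 and 0.118 m and y of blank3 in the frame of rack between -0.03 and 0.03 m and z of blank3 in the frame of rack between 0.018 and 0.052 m and value of joint plunger below 0.003 m); the robot touches nothing.
It fails at once if the mallet is shifted by more than 30 mm (distance of mallet from where it was at the start of the episode above 0.03 m).
It fails at once if the gouge is shifted by more than 30 mm (distance of gouge from where it was at the start of the episode above 0.03 m).
It fails at once if the tin is shifted by more than 30 mm (distance of tin from where it was at the start of the episode above 0.03 m).
Of blank0, blank1, blank2, blank3 only 3 to 4 are there at a start; the rules pass over those that are not, and their reading is None.
At some moment in a run one of blank0, blank1, blank2, blank3 may be knocked a few centimetres aside while the robot is not near it.
Once in a run the grip may slacken for a moment while it holds something.
It also fails if it takes over 210 s, if anything falls off the work surface, if the arm or the gripper's body presses on something with over 40 N, if the wrist force passes 120 N, or if a joint passes its speed limit or range.

ROBOT

A 7-joint arm with a two-finger parallel gripper is mounted at the origin on the work surface. World frame = base frame: x ahead of the robot, y to its left, z up, the work surface at z = 0. Lengths are in m, angles in rad, forces in N, time in s.
With the tool pointing down it reaches from about 0.425 to 0.825 m from the base axis. Payload 3.6 kg.
Tool frame: the origin (TCP) lies at the very end of the fingers, on their centre line; the grasp point (between the pads) lies 19 mm behind it; z points along the fingers, y is the line along which they close (so a half turn about z gives the same grasp; the last joint's range is limited). The gripper opens to 93 mm and grips with 3 to 60 N. Pads are 15 mm wide; open, the fingers measure 128 mm over their backs; the gripper's body (75 mm by 188 mm) begins 65 mm behind the grasp point.
Start: joints at [1.173, 0.615, -0.013, 1.423, 0.008, 1.103, -0.04], TCP at [0.236, -0.606, 0.219] pointing down, gripper open.
Joint ranges: [-3.12, 3.12], [-0.3, 2.06], [-1.34, 1.32], [0.26, 2.42], [-1.36, 4.5], [0.01, 1.98], [-2.84, 2.84]. Speed limits (rad/s): [2.79, 2.79, 3.14, 3.14, 3.14, 3.14, 3.14].

INTERFACE

Orientations are given as a unit quaternion [x, y, z, w].
In Python, from station import * gives the robot as it stands. Calls block until the motion is done:
- movep(position, orientation): joint-space move of the TCP to a pose.
- movel(position, rot=None, rate=0.15): straight line of the TCP; rot=None keeps the orientation; rate is the mean speed in m/s.
- move_j(angles): joint-space move.
- move_gripper(opening): finger opening in m; the grip force is fixed at half the most; returns when the fingers have stopped.
- wait(seconds).
- ik(position, orientation): joint angles nearest the present ones, or None.
- get_obs(): the state.
- capture(name): name is "side" or "top"; returns a dict with "image" (480x640x3 uint8, red, green, blue), "camera_matrix" (3x3 intrinsics, pixels), "k1" (the pictures are not rectified: a ray, as slopes to the right and down, at radius r is drawn at 1 + k1 r^2 times it, then the intrinsics apply), "cam_to_world" (4x4, takes a point from camera to world coordinates). Camera axes: x right, y down, z forward; pixel columns grow to the right and rows downward; lengths in m; the calibration is good to about 2 mm. A picture is of the moment at which its call begins. There is no depth.
A pose or a line that the arm cannot do raises PlanningError and nothing moves.
- finish_job(): hands the job in; it is judged then, once.
Trained networks look in a picture, given as the dict that the camera call returned (one of the last four; its "shot" number tells which), for a name from the list of things; names that differ only in an ending like _2 or _b are one class to them, and where a whole thing is asked for, a point or a joint stands for the part that bears it (a point fixed in the world has none). Each returns a list of dicts, best first, with "score" (0 to 1); they miss things now and then, are a little off and sometimes report something else, mostly with a low value. They report only what shows in the picture. A call takes as long as a camera call. They do not tell look-alikes from the thing itself.
- trace(name, picture): "mask" (480x640 bool, what is visible of it) and "centre" ([column, row] in pixels, amid what is visible of it).
- spot_point(name, picture): "centre" ([column, row] in pixels: a listed point, or the origin of a listed thing).
The state is a dict: "clock": time; "joint_pos": joint angles; "joint_velocities": joint speeds; "joint_torque": joint torques, N m; "position": TCP position; "ee_rot": TCP orientation; "contact_force": force on the tool from outside, world axes, zero at the start; "ft_torque": the same for the moment, N m; "grip_width": finger opening in m; "grasp_force": force on a finger pad.
Only numpy, scipy, OpenCV 4.12 (cv2) and the standard library are available. Lean on these libraries where they do the work, as an engineer would, in place of code of your own. Each camera call takes 0.05 s, during which the arm holds its last target. There are 200 camera calls.

## Working session

There is one attempt and no reset: what is moved stays moved. The work goes in short steps, each a Python script; the robot and the scene stay as the last script left them, time stands still between calls to the robot, and variables do not carry over. Pictures are saved under pics/ and viewed, at most 14 in all, crops included, and the job is handed in when it is done.

```bash
ls; mkdir -p pics; cat > h.py <<'E'
from station import *
import numpy as np, cv2
def ray(p,c):
    K=c["camera_matrix"];T=np.array(c["cam_to_world"])
    K=np.array(K);d=np.array([(p[0]-K[0,2])/K[0,0],(p[1]-K[1,2])/K[1,1]])
    u=d.copy()
    for _ in range(20): u=d/(1+c["k1"]*(u@u))
    return T[:3,3],T[:3,:3]@np.array([u[0],u[1],1])
def at(p,c,z):
    o,d=ray(p,c);return o+d*(z-o[2])/d[2]
def proj(P,c):
    T=np.array(c["cam_to_world"]);q=T[:3,:3].T@(np.array(P)-T[:3,3]);u=q[:2]/q[2];u=u*(1+c["k1"]*(u@u))
    K=np.array(c["camera_matrix"]);return K[:2,:2]@u+K[:2,2]
def save(c,n,crop=None,s=1):
    im=c["image"][:,:,::-1]
    if crop: im=im[crop[1]:crop[3],crop[0]:crop[2]]
    cv2.imwrite("pics/"+n,cv2.resize(im,None,fx=s,fy=s,interpolation=cv2.INTER_CUBIC))
E
python3 - <<'E'
from h import *
for n in("top","side"):
    c=capture(n);save(c,n+"0.png")
    print(n,c["k1"],np.round(c["camera_matrix"],1).tolist(),np.round(c["cam_to_world"],3).tolist())
    for k,z in(("blank0",.024),("infeed",0),("jig",0),("fence",.074),("plunger_top",.132),("rack",0),("mallet",0),("gouge",0.01),("tin",0)):
        for r in spot_point(k,c)[:6]:
            print(k,np.round(r["score"],2),np.round(r["centre"]),np.round(at(r["centre"],c,z),3))
print(get_obs())
E
```

```text
pics
top -0.10559775565059132 [[525.8, 0.0, 318.0], [0.0, 525.8, 240.3], [0.0, 0.0, 1.0]] [[0.029, -0.997, 0.071, 0.478], [-1.0, -0.03, -0.01, -0.091], [0.012, -0.071, -0.997, 1.382], [0.0, 0.0, 0.0, 1.0]]
blank0 0.87 [417. 166.] [ 0.779 -0.359  0.024]
blank0 0.82 [472. 246.] [ 0.574 -0.509  0.024]
blank0 0.79 [400. 231.] [ 0.606 -0.317  0.024]
blank0 0.73 [396. 313.] [ 0.394 -0.31   0.024]
blank0 0.7 [398. 288.] [ 0.459 -0.313  0.024]
blank0 0.69 [394. 256.] [ 0.541 -0.303  0.024]
infeed 0.82 [398. 272.] [ 0.501 -0.318  0.   ]
infeed 0.44 [397. 258.] [ 0.537 -0.314  0.   ]
jig 0.93 [282. 258.] [ 0.527 -0.011  0.   ]
fence 0.96 [279. 230.] [ 0.596 -0.005  0.074]
fence 0.27 [399. 274.] [ 0.495 -0.308  0.074]
plunger_top 0.73 [276. 213.] [ 0.63  -0.     0.132]
plunger_top 0.53 [398. 287.] [ 0.462 -0.296  0.132]
rack 0.73 [153. 260.] [0.511 0.33  0.   ]
mallet 0.77 [216. 166.] [0.769 0.175 0.   ]
gouge 0.93 [283. 168.] [ 0.765 -0.005  0.01 ]
gouge 0.48 [153. 258.] [0.517 0.327 0.01 ]
tin 0.59 [358. 173.] [ 0.761 -0.207  0.   ]
tin 0.32 [214. 166.] [0.768 0.178 0.   ]
side -0.12161372834
[... 960 characters left out ...]
352189,  0.61489008, -0.01261465,  1.42341514,  0.00812134,
        1.10339055, -0.04041498]), 'joint_velocities': array([ 0.00232526,  0.00030751, -0.00016722, -0.00059234, -0.00162746,
        0.00201469,  0.0008219 ]), 'joint_torque': array([-1.26801442e-04, -4.58828580e+01,  2.09053676e-01, -1.66034925e+01,
       -6.10863883e-02,  1.30860438e-02,  3.38577149e-05]), 'position': array([ 0.23553131, -0.60579016,  0.21864159]), 'ee_rot': array([ 9.82860433e-01,  1.84351210e-01,  7.22125081e-06, -2.84748006e-05]), 'contact_force': array([-0.10212211,  1.04173318,  0.1483713 ]), 'ft_torque': array([-0.01314902,  0.01273371,  0.00435564]), 'grasp_force': 0.0, 'grip_width': 0.09318248915341423}
```

```bash
python3 - <<'E'
from h import *
c=capture("top");save(c,"crop1.png",(330,140,530,340),3)
def ang(c,k,z):
    for r in trace(k,c)[:8]:
        m=r["mask"].astype(np.uint8);cn=max(cv2.findContours(m,0,2)[0],key=cv2.contourArea)
        b=cv2.boxPoints(cv2.minAreaRect(cn));w=np.array([at(p,c,z)[:2] for p in b])
        (x,y),(a,bb),t=cv2.minAreaRect((w*1000).astype(np.float32));e=w[1]-w[0] if np.linalg.norm(w[1]-w[0])>np.linalg.norm(w[2]-w[1]) else w[2]-w[1]
        col=c["image"][r["mask"]].mean(0).round()
        print(k,round(r["score"],2),np.round(w.mean(0),3),"size",round(a),round(bb),"axis deg",round(np.degrees(np.arctan2(e[1],e[0]))%180,1),col)
ang(c,"blank0",.024);ang(c,"infeed",.014);ang(c,"jig",.05);ang(c,"fence",.074);ang(c,"rack",.04);ang(c,"gouge",.02)
E
```

```text
blank0 0.91 [ 0.572 -0.518] size 128 40 axis deg 14.8 [150.  59. 171.]
blank0 0.77 [ 0.389 -0.306] size 137 36 axis deg 84.1 [228. 186. 108.]
blank0 0.77 [ 0.778 -0.361] size 133 41 axis deg 45.1 [238. 137. 162.]
blank0 0.68 [ 0.461 -0.312] size 134 38 axis deg 83.2 [228. 187. 108.]
blank0 0.62 [ 0.604 -0.323] size 135 34 axis deg 85.9 [231. 190. 108.]
blank0 0.57 [ 0.536 -0.311] size 135 38 axis deg 84.4 [227. 186. 107.]
infeed 0.97 [ 0.499 -0.315] size 176 309 axis deg 174.9 [ 98. 130. 182.]
fence 0.87 [ 0.558 -0.014] size 211 292 axis deg 95.5 [228. 199. 137.]
rack 0.66 [0.515 0.324] size 263 179 axis deg 5.5 [ 68. 139. 103.]
gouge 0.68 [ 0.771 -0.048] size 24 89 axis deg 91.8 [214. 173. 104.]
```

View pics/top0.png

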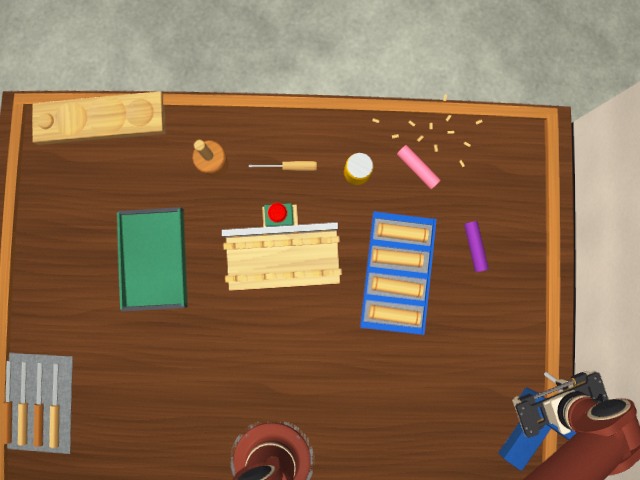

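View pics/crop1.png

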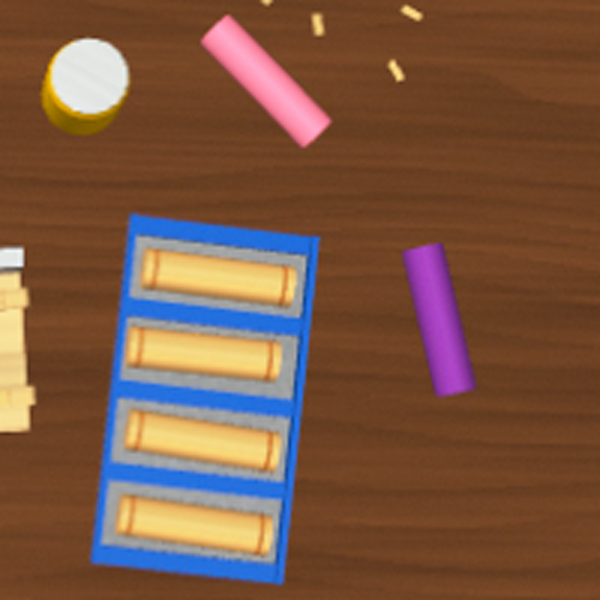

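View pics/side0.png

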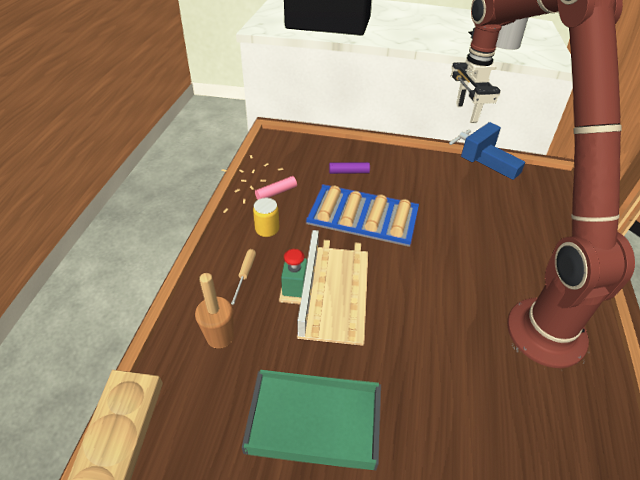

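The four wooden blanks with dark bands are in the tray, at top-view pixels (404,233), (399,258), (397,287) and (394,315). The look-alikes are pink at (417,166) and purple at (476,246), and I'll leave both. Next I'll overlay the jig and rack models on the images to check their poses.

```bash
cat > ov.py <<'E'
from h import *
J=(0.527,-0.012,np.radians(5.5)); R=(0.512,0.329,np.radians(5.5))
def tf(P,q): c,s=np.cos(P[2]),np.sin(P[2]); return np.array([P[0]+c*q[0]-s*q[1],P[1]+s*q[0]+c*q[1],q[2]])
def over(c,crop,s,name):
    im=cv2.resize(np.ascontiguousarray(c["image"][:,:,::-1])[crop[1]:crop[3],crop[0]:crop[2]],None,fx=s,fy=s,interpolation=cv2.INTER_CUBIC)
    def pl(P,pts,col):
        p=np.array([(proj(tf(P,q),c)-crop[:2]+.5)*s for q in pts]).astype(int);cv2.polylines(im,[p],False,col,1)
    pl(J,[(65,-145,74),(65,145,74)],(0,0,255)) if 0 else None
    m=lambda *a:[tuple(v/1000 for v in q) for q in a]
    pl(J,m((65,-145,74),(65,145,74)),(0,0,255))
    pl(J,m((65,-145,12),(-72,-145,12),(-72,145,12),(65,145,12)),(255,0,255))
    for x in(-50,50): pl(J,m((x,-140,38),(x,140,38)),(255,255,0))
    pl(J,m(*[(108.5+24*np.cos(t),24*np.sin(t),128) for t in np.linspace(0,6.3,30)]),(255,0,0))
    pl(R,m((-120,-80,42),(120,-80,42),(120,80,42),(-120,80,42),(-120,-80,42)),(0,255,255))
    cv2.imwrite("pics/"+name,im)
E
python3 - <<'E'
from ov import *
c=capture("top");over(c,(100,190,350,330),3,"ovt.png")
c=capture("side");over(c,(200,220,400,480),2.3,"ovs.png")
E
```

```text
(no output)
```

View pics/ovt.png

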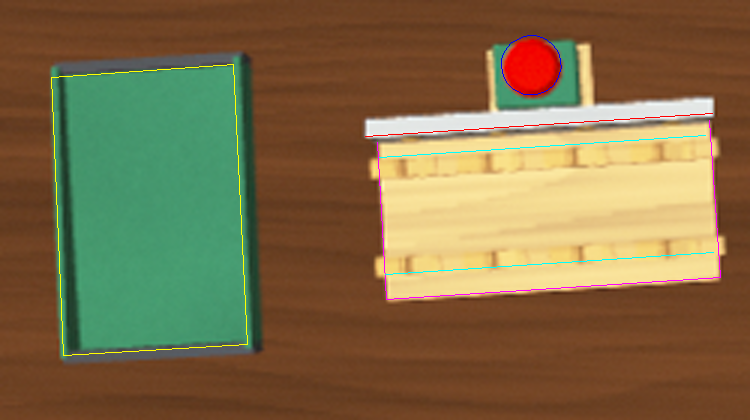

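View pics/ovs.png

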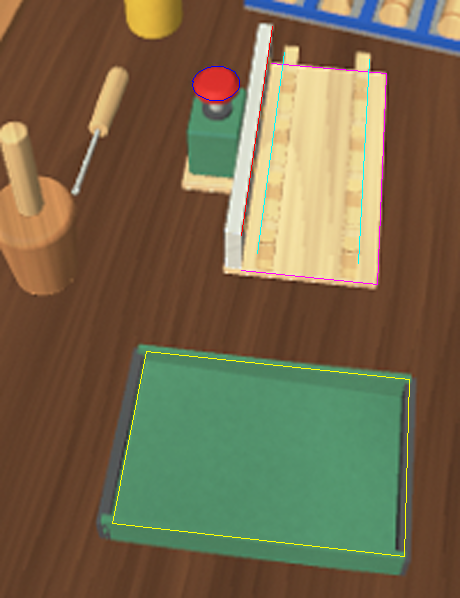

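The overlays fit the jig to within about 2 mm. For the rack I'll shift y by 2 mm, and the first blank laid there will show which end is low. Starting the first transfer.

```bash
cat > r.py <<'E'
from ov import *
R=(0.512,0.327,np.radians(5.5))
def q(th):
    y=np.array([np.cos(th),np.sin(th),0]);z=np.array([0,0,-1.]);x=np.cross(y,z)
    from scipy.spatial.transform import Rotation as Ro
    return Ro.from_matrix(np.stack([x,y,z],1)).as_quat()
def best(p,th):
    o=[]
    for t in(th,th+np.pi):
        j=ik(p,q(t))
        if j is not None:o.append((abs(j[6]),t))
    return q(min(o)[1])
def go(p,th): p=np.array(p,float); movep(p,best(p,th))
def blanks(region,z,cams=("top",)):
    """centres (x,y,axis angle) of wooden blanks whose centre is within region (x0,x1,y0,y1)"""
    c=capture("top");out=[]
    for r in trace("blank0",c):
        if r["score"]<.3: continue
        cn=max(cv2.findContours(r["mask"].astype(np.uint8),0,2)[0],key=cv2.contourArea)
        w=np.array([at(p,c,z)[:2] for p in cv2.boxPoints(cv2.minAreaRect(cn))])
        e=max(w[1]-w[0],w[2]-w[1],key=np.linalg.norm);m=w.mean(0);col=c["image"][r["mask"]].mean(0)
        if region[0]<m[0]<region[1] and region[2]<m[1]<region[3] and col[1]>col[2]+30 and all(np.hypot(*(m-o[:2]))>.025 for o in out):
            out.append(np.array([*m,np.arctan2(e[1],e[0])%np.pi,np.linalg.norm(e)]))
    return out
TR=(.32,.68,-.45,-.18)
def pick(x,y,ax,z,op=.056):
    th=ax-np.pi/2
    go([x,y,.17],th); move_gripper(op); movel([x,y,z],rate=.2); move_gripper(.0); 
    g=get_obs(); print("grip",round(g["grip_width"],4),round(g["grasp_force"],1),"t",round(g["clock"],1))
    movel([x,y,.17],rate=.25)
    return get_obs()["grip_width"]
def tojig(ny,zc=.0275):
    """blank held, grasp centre at TCP; zc = blank axis above TCP when held - set by pick height"""
    th=J[2]+np.pi/2; P=lambda x,z:tf(J,(x,ny,z))
    go(P(-.014,.17),th); movel(P(-.014,.050-zc),rate=.2)
    f0=get_obs()["contact_force"];u=np.array([np.cos(J[2]),np.sin(J[2])])
    x=-.014
    while x<.012:
        x+=.002; movel(P(x,.050-zc),rate=.03); f=(get_obs()["contact_force"]-f0)[:2]@u
        if f<-3: break
    print("fence touch x",round(x,4),"f",round(f,1))
    x-=.0015
    movel(P(x,.0445-zc),rate=.05); print("z force",np.round(get_obs()["contact_force"]-f0,1),"w",round(get_obs()["grip_width"],4))
    move_gripper(.056); movel(P(x,.17),rate=.25); print("t",round(get_obs()["clock"],1))
E
python3 - <<'E'
from r import *
b=sorted(blanks(TR,.03),key=lambda v:-v[0]);print(np.round(b,3))
x,y,a,_=b[0]
w=pick(x,y,a,.0165)
if w>.02: tojig(-.111,.0075)
c=capture("top");save(c,"a1.png",(200,180,450,340),3)
E
```

```text
[[ 0.603 -0.322  1.478  0.137]
 [ 0.535 -0.31   1.49   0.138]
 [ 0.461 -0.31   1.44   0.137]
 [ 0.39  -0.305  1.469  0.136]]
grip 0.0349 30.0 t 5.4
fence touch x 0.0 f -5.0
z force [-3.8 -0.5  5.9] w 0.0354
t 11.6
```

View pics/a1.png

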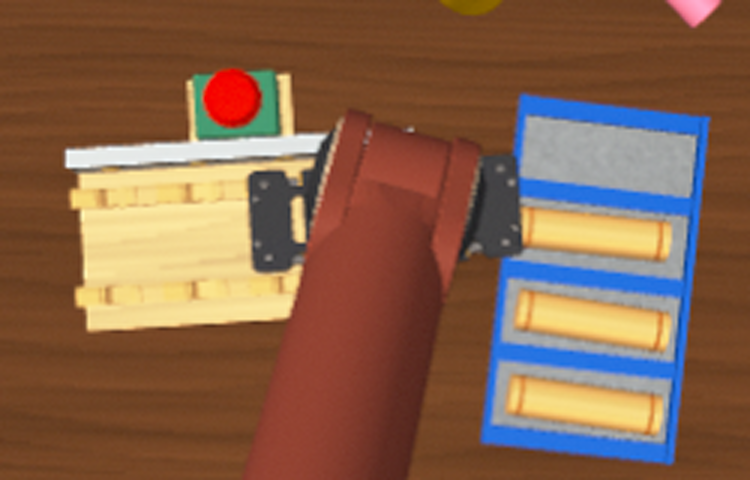

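The first blank was placed by touching the fence at jig x = 0, as expected. The three remaining tray blanks show at crop (595,235), (592,320) and (585,405). I'll continue with these.

```bash
python3 - <<'E'
from r import *
JR=(.43,.62,-.16,.14)
def injig():
    c=blanks(JR,.045); ci,si=np.cos(J[2]),np.sin(J[2])
    for v in c:
        d=v[:2]-J[:2]; print("  jig",np.round([ci*d[0]+si*d[1],-si*d[0]+ci*d[1]],3),"ang",round(np.degrees(v[2]-J[2]),1),"len",round(v[3],3))
for n,ny in((1,-.037),(2,.037),(3,.111)):
    b=sorted(blanks(TR,.03),key=lambda v:-v[0]);b=[v for v in b if .125<v[3]<.145]
    print(np.round(b,3))
    if len(b)!=4-n: print("count?");break
    x,y,a,_=b[0]
    w=pick(x,y,a,.0165); injig()
    if w<.03: print("lost");break
    tojig(ny,.0075)
p=get_obs()["position"]
go([.45,-.33,.25],0)
injig();print(np.round(blanks((0,1,-1,1),.03),3))
c=capture("top");save(c,"a2.png",(200,180,450,340),3)
E
```

```text
[[ 0.536 -0.311  1.483  0.133]
 [ 0.46  -0.31   1.395  0.135]
 [ 0.39  -0.306  1.472  0.134]]
grip 0.0355 30.0 t 14.6
  jig [-0.002 -0.112] ang 0.0 len 0.132
fence touch x 0.002 f -5.5
z force [-4.3 -1.3  4.1] w 0.0355
t 20.8
[[ 0.461 -0.31   1.446  0.137]
 [ 0.39  -0.304  1.476  0.139]]
grip 0.0353 30.0 t 23.6
  jig [-0.002 -0.113] ang 0.0 len 0.132
  jig [-0.004 -0.04 ] ang 1.0 len 0.129
fence touch x 0.0 f -4.3
z force [-3.5  0.1  5.6] w 0.0352
t 29.8
[[ 0.404 -0.295  1.499  0.134]]
grip 0.0355 29.9 t 32.8
  jig [-0.003 -0.113] ang -0.4 len 0.133
  jig [-0.002 -0.039] ang -0.4 len 0.131
  jig [-0.002  0.036] ang -1.0 len 0.131
fence touch x 0.002 f -5.4
z force [-5.2 -0.3  7. ] w 0.0354
t 39.5
  jig [-0.002  0.11 ] ang -0.3 len 0.131
  jig [-0.002 -0.112] ang -0.1 len 0.132
[[ 0.529 -0.05   0.093  0.133]
 [ 0.537 -0.124  0.094  0.13 ]
 [ 0.522  0.024  0.076  0.132]
 [ 0.515  0.099  0.09   0.132]
 [ 0.56  -0.008  1.66   0.305]]
```

View pics/a2.png

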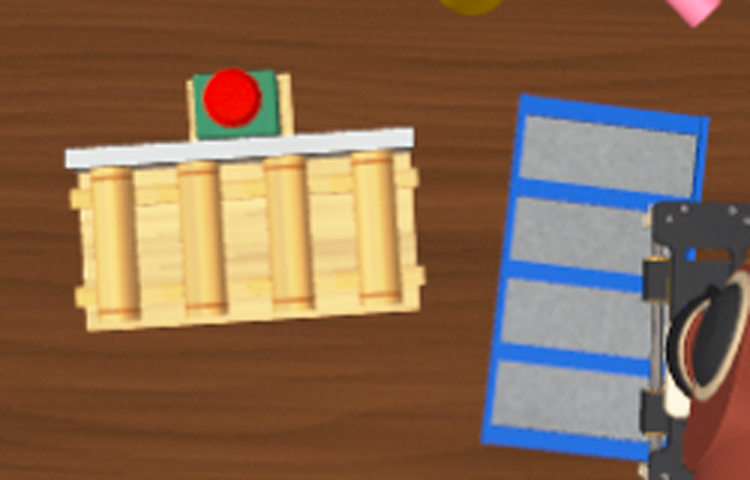

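All four blanks lie in the notches, at crop (115,245), (203,238), (290,232) and (378,228), and the tray is empty. Now pressing the plunger.

```bash
python3 - <<'E'
from r import *
P=lambda z:tf(J,(.1085,0,z))
go(P(.19),J[2]+np.pi/2); move_gripper(0); movel(P(.14),rate=.15)
f0=get_obs()["contact_force"][2]; z=.14
while z>.106:
    z-=.002 if z>.118 else .001
    movel(P(z),rate=.05); f=get_obs()["contact_force"][2]-f0
    print(round(z,3),round(f,1),end="; ")
    if f>22: break
wait(.8); print("hold",get_obs()["position"][2].round(4),round(get_obs()["contact_force"][2]-f0,1))
movel(P(.19),rate=.12); go([.45,-.33,.25],0); wait(.3)
b=blanks((.43,.62,-.16,.14),.045);print(np.round(b,3),get_obs()["clock"])
c=capture("top");print([np.round(at(r["centre"],c,.132),3) for r in spot_point("plunger_top",c)[:1]])
E
```

```text
0.138 -0.4; 0.136 -0.5; 0.134 -0.6; 0.132 0.8; 0.13 3.1; 0.128 3.6; 0.126 4.3; 0.124 6.1; 0.122 6.1; 0.12 7.4; 0.118 8.3; 0.117 9.8; 0.116 9.2; 0.115 9.0; 0.114 9.4; 0.113 10.2; 0.112 11.2; 0.111 15.5; 0.11 19.2; 0.109 23.9; hold 0.1139 22.8
[[ 0.529 -0.05   0.119  0.131]
 [ 0.536 -0.124  0.077  0.136]
 [ 0.52   0.024  0.073  0.128]
 [ 0.514  0.097  0.092  0.131]] 52.6833
[array([ 0.631, -0.009,  0.132])]
```

The plunger hit its stop at z = 0.114 with 23 N and then sprang back, with the blanks still seated. I'll lay the first blank mid-rack to see which way it rolls.

```bash
cat >> r.py <<'E'
def torack(rx,fl):
    """rx in R frame, fl = floor height there"""
    P=lambda z:tf(R,(rx,0,z))
    go(P(.17),R[2]); w=get_obs()["grip_width"]; z=fl+.018+.002-.010
    movel(P(z),rate=.15); print("w",round(w,4),np.round(get_obs()["contact_force"],1)); move_gripper(.050); wait(.2); movel(P(.17),rate=.2); print("t",round(get_obs()["clock"],1))
def fromjig(ny,op=.056):
    x,y,_=tf(J,(-.002,ny,0)); return pick(x,y,J[2],.0335,op)
E
python3 - <<'E'
from r import *
if fromjig(.111)>.03: torack(0,.016)
go(tf(J,(-.002,.037,.17)),J[2]+np.pi/2)
print(np.round(blanks((.3,.7,.2,.5),.035),3))
c=capture("side");save(c,"a3.png",(200,220,400,480),2.3)
E
```

```text
grip 0.0354 30.0 t 56.7
w 0.0351 [-0.  -0.7 -0.6]
t 61.5
[[0.413 0.317 1.658 0.135]]
```

View pics/a3.png

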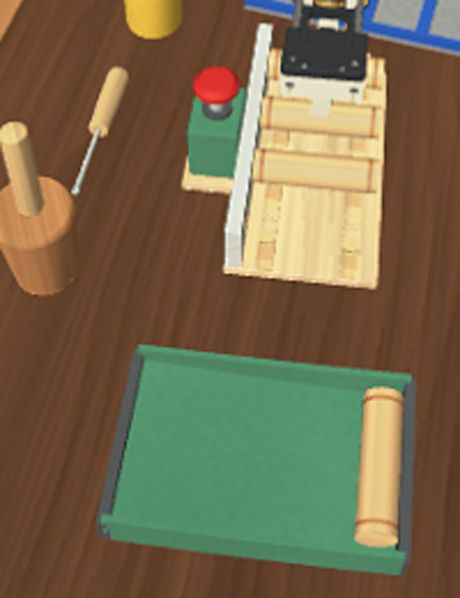

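The blank rolled to the world -x end, so the low end is where the model put it; it rests at crop (380,465). Now the other three.

```bash
python3 - <<'E'
from r import *
RK=(.3,.7,.2,.5);JR=(.43,.62,-.16,.14)
for ny,rx in((.037,.005),(-.037,.03),(-.111,.055)):
    x,y,_=tf(J,(-.002,ny,0))
    v=[b for b in blanks(JR,.045) if np.hypot(b[0]-x,b[1]-y)<.02]
    print("seen",np.round(v,3))
    if fromjig(ny)<.03: print("missed");break
    torack(rx,.016+rx*np.tan(np.radians(4)))
go([.45,-.25,.25],0)
print(np.round(blanks(RK,.035),3),np.round(blanks(JR,.045),3))
c=capture("side");save(c,"a4.png",s=1.2)
E
```

```text
seen []
grip 0.0351 30.0 t 65.3
w 0.0357 [-0.1 -0.2 -0.8]
t 70.2
seen [[ 0.527 -0.051  0.086  0.134]]
grip 0.0352 30.0 t 73.7
w 0.0352 [-0.2 -0.7 -0.3]
t 78.7
seen [[ 0.536 -0.124  0.091  0.136]]
grip 0.0355 30.0 t 82.2
w 0.0351 [ 0.3 -0.  -1.5]
t 87.3
[[0.448 0.32  1.656 0.138]
 [0.519 0.33  1.655 0.141]
 [0.414 0.315 1.661 0.14 ]
 [0.484 0.324 1.631 0.137]] []
```

View pics/a4.png

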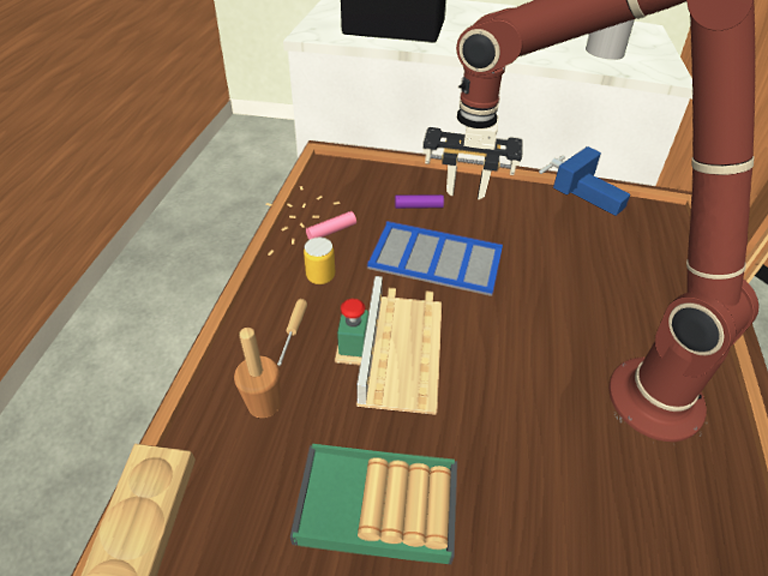

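All four blanks lie side by side at the low end of the rack, around (405,502). The jig is empty, the plunger is up and the bystanders haven't moved, so I'm handing in.

```bash
python3 -c "
from station import *
wait(1.0); print(finish_job())"
```

```text
the job is handed in; nothing more can be done
None
```

All four blanks were set against the fence, marked with one full plunger press, and laid in the green rack; the job is handed in after about 90 s, with the mallet, gouge and tin where they were, but the hand-in call returned no verdict.

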